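# Unlatch the wash caddy and hold it up level for wiping

### The arm

A 7-joint arm with a two-finger parallel gripper is mounted at the origin on the work surface. World frame = base frame: x ahead of the robot, y to its left, z up, the work surface at z = 0. Lengths are in m, angles in rad, forces in N, time in s.
With the tool pointing down it reaches from about 0.4 to 0.9 m from the base axis. Payload 5.5 kg.
Tool frame: the origin (TCP) lies on the centre line of the jaws, within the pads' length; the fingertips stand 8 mm ahead of it and the grasp point (between the pads) lies 11 mm behind it (bot.tip_reach is the distance from the TCP to the fingertips, in m); z points along the fingers, y is the line along which they close (so a half turn about z gives the same grasp; the last joint's range is limited). The gripper opens to 92 mm and grips with 3 to 60 N. Pads are 19 mm wide; open, the fingers measure 130 mm over their backs; the gripper's body (75 mm by 190 mm) begins 47 mm behind the grasp point.
Start: joints at [1.475, 0.501, -0.427, 1.55, 0.221, 1.138, -0.21], TCP at [0.228, -0.609, 0.235] pointing down, gripper open.
Joint ranges: [-2.88, 2.88], [-0.31, 2.03], [-1.54, 1.56], [0.2, 2.42], [-1.41, 4.55], [0.19, 2.02], [-2.57, 2.57]. Speed limits (rad/s): [2.57, 2.57, 3.14, 3.14, 3.14, 3.14, 3.14].

### API

Orientations are given as a unit quaternion [w, x, y, z].
In Python, from workcell import bot gives the robot as it stands. The module is installed in compiled form; this text tells all that it offers.
- The arm moves only by the tool drive_tool, never from a script. Its argument "plan" is a list of rows, each a list of 2 entries, a list of its own where there are three numbers: the shift along the tool's x, y, z in units of 0.02 m (1.0 is 0.02 m), then the turn about the tool's z in units of 0.08 rad (1.0 is 0.08 rad). In form: [[[x, y, z], turn], ...]. A call has 1 to 5 rows; each row shifts and turns the commanded pose from where the row before left it, along the tool's axes as they then stand; what a row does not reach is not made up. A row lasts 1/12 s, in which the tool goes at most 41.7 mm and 7.16 degrees, less where a joint would pass 70% of its speed; a pose out of reach is approached as far as the arm can. A call with a number of a shift or a turn outside -1 to 1 is refused whole. A call with a gripper value outside its range is refused whole. "fingers" is the closure, from 0 (fully open) to 1 (shut), set as the call begins (left out, the last holds). The fingers move at their own pace and stop on an object; "force" is the grip in N (left out, the last holds). Time passes only in rows, so rows that do not move let the fingers close. It gives the time, the measured TCP pose, the force, the opening and the grip force at its end, in the units of the state.
- bot.state(): the state, without advancing time (a new reading comes with each control period).
- bot.read_camera(name): name is "scene" or "top" or "wrist"; returns the picture (384x512x3 uint8, blue, green, red); there is no depth.
- bot.camera_info(name): a dict with "fx", "fy", "cx", "cy" (pixels), "eye" and "rotation" of the camera in the world; the wrist camera has in their place "hand_eye" (4x4, takes a point from camera to tool coordinates, whose origin is the TCP and whose axes are the flange's). Camera axes: x right, y up, looking along -z (the intrinsics and any distortion apply to the point x, -y, -z); pixel columns grow to the right and rows downward; lengths in m; the calibration is good to about 2 mm. A picture is of the moment at which its call begins: read the wrist's pose just before it. camera_info takes no time and is no camera call.
- bot.hand_in(): hands the job in; it is judged then, once.
The state is a dict: "clock": time; "joint_pos": joint angles; "qvel": joint speeds; "effort": joint torques, N m; "tcp_pos": TCP position; "tcp_rot": TCP orientation; "ft_force": force on the tool from outside, world axes, zero at the start; "torque": the same for the moment, N m; "finger_gap": finger opening in m; "grasp_force": force on a finger pad.
Only numpy, scipy, OpenCV 4.12 (cv2) and the standard library are available. Lean on these libraries where they do the work, as an engineer would, in place of code of your own. Each camera call takes 0.05 s, during which the arm holds its last target. There are 200 camera calls.

### The job

The ledge under the wash caddy needs a wipe: turn the latch fully to its open stop to free the caddy, then lift the caddy by its handle bar straight up about 15 cm above its base, keeping it level so that the jar and the saucer stay standing in it. Finish while still holding it there, steady and level over its base, and do not put it down or let go; leave the mirror, bottle and tumbler where they stand.

Things in the scene. Friction and masses are not known exactly. Their poses are not given: they have to be found in the camera images.
- dock: Fixed light-wood base board on the tiled ledge, 170 (x) x 300 (y, from -180 to +120) x 8 mm. Origin on the ledge under the middle of the seated caddy; z up, yaw varies. Its 8 mm guides leave the caddy about 3 mm of play sideways; the caddy comes out straight up. The turn latch stands at its -y end.
- caddy: Loose brown wooden tray, 130 (x) x 200 (y) mm, walls 24 mm high, about 0.4 kg (0.7 kg loaded). Origin: centre of its underside, z up; seated 8 mm above the ledge, axes as the base board's. Straight wooden handle bar along y over the middle on posts at y = +-90 mm: 14 mm wide, 16 tall, top 104 mm above the underside. A 20 mm wide tongue at the -y end lies under the latch.
- caddy_grip (a point): Middle of the caddy's handle bar (96 mm above the caddy's underside); grip here across the 14 mm width, fingers closing along the caddy's x. Clear space below the bar to the jar top: about 27 mm.
- latch (a joint): Angle of the steel turn latch about an upright axis, rad: 0 = locked (short arm over the caddy's tongue), 1.45 = open stop. It grows clockwise seen from above: the pin goes from the base board's -y side towards its -x side (robot side). Stiff pivot (about 2 N at the pin) with a stop at each end; it stays where it is left. Starts at or near locked.
- latch_pivot (a point): Point on the latch's upright axis, 34 mm above the ledge; at x = 0, y = -142 mm on the base board.
- latch_pin (a point): Upper part of the latch's upright steel pin, on the pin's axis 72 mm above the ledge. The pin is 12 mm thick, stands 45 mm from the pivot axis, is free from 33 to 84 mm above the ledge, and can be gripped or pushed; it turns with the latch.
- jar: Small glass jar with a steel lid, 42 mm across, 56 mm tall, about 0.14 kg, standing loose in the caddy's -y half. Origin at the centre of its underside.
- saucer: White ceramic saucer, 84 mm across, 16 mm tall, about 0.13 kg, lying loose in the caddy's +y half. Origin at the centre of its underside.
- mirror: Bystander: round white plastic table mirror, disc 110 mm across, 160 mm tall, on a foot. Origin under its foot.
- bottle: Bystander: amber glass bottle 56 mm across, 150 mm tall. Origin under its foot.
- tumbler: Bystander: white ceramic tumbler 72 mm across, 85 mm tall. Origin under its foot.
There are look-alikes about, which are no part of the job. There is more than one size of the saucer; the one meant has the size given above.

How it is judged:
On the way:
1. The latch is turned to open while the caddy still sits on its base (value of joint latch above 1.2 rad and z of caddy in the frame of dock below 0.02 m), for 0.2 s.
At the end, for the whole second after the job is handed in: The latch is open (over 1.2 rad); the fingers hold the caddy 10 to 22 cm above its seat, within 6 cm sideways of it, level within 0.1 rad, still (under 0.02 m/s and 0.1 rad/s), carried by nothing else; the jar and the saucer stand on its floor, upright within 0.17 rad (value of joint latch above 1.2 rad and z of caddy in the frame of dock between 0.108 and 0.228 m and horizontal distance between caddy and dock below 0.06 m and angle between caddy's own z axis and vertical below 0.1 rad and linear speed of caddy below 0.02 m/s and angular speed of caddy below 0.1 rad/s and contact force between the fingers and caddy above 2 N and contact force between caddy and dock below 0.2 N and x of jar in the frame of caddy between -0.062 and 0.062 m and y of jar in the frame of caddy between -0.097 and 0.097 m and z of jar in the frame of caddy between -0.005 and 0.02 m and angle between each of jar, saucer's own z axis and vertical below 0.17 rad and x of saucer in the frame of caddy between -0.062 and 0.062 m and y of saucer in the frame of caddy between -0.097 and 0.097 m and z of saucer in the frame of caddy between -0.005 and 0.02 m); the arm keeps its last pose, push and grip.
It fails at once if the caddy is tipped by more than 0.2 rad (angle between caddy's own z axis and vertical above 0.2 rad).
It fails at once if the jar is tipped by more than 0.5 rad (angle between jar's own z axis and vertical above 0.5 rad).
It fails at once if the mirror, bottle or tumbler is moved by more than 3 cm (distance of any of mirror, bottle, tumbler from where it was at the start of the episode above 0.03 m).
It also fails if it takes over 48 s, if anything falls off the work surface, if the arm or the gripper's body presses on something with over 40 N, if the wrist force passes 120 N, or if a joint passes its speed limit or range.

## Working session

There is one attempt and no reset: what is moved stays moved. The work goes in short steps, Python scripts to look and compute and a tool call to move; the robot and the scene stay as the last step left them, time stands still between calls to the robot, and variables do not carry over. Pictures are saved under pics/ and viewed, at most 10 in all, crops included, and the job is handed in when it is done.

Besides the shell and the picture viewer there is one more tool, called after "Emit:" as a command line: name --argument value ..., lists and objects as JSON in quotes. drive_tool: Moves the arm, as the interface text tells. Its arguments: {"type":"object","properties":{"plan":{"type":"array","items":{"type":"array"}},"fingers":{"type":"number"},"force":{"type":"number"}},"required":["plan"]}

```bash
mkdir -p pics
python3 - <<'E'
from workcell import bot
import cv2,json
s=bot.state(); print({k:(v if not hasattr(v,'tolist') else v.tolist()) for k,v in s.items()})
for n in ("scene","top","wrist"):
    cv2.imwrite(f"pics/{n}0.png",bot.read_camera(n)); print(n,bot.camera_info(n))
a=cv2.imread("pics/scene0.png");b=cv2.imread("pics/top0.png")
E
```

```text
{'clock': 0.0, 'joint_pos': [1.4752058469105775, 0.5018139191310708, -0.426789611681789, 1.551444045893283, 0.22078326897894973, 1.138330380572896, -0.21031475284276624], 'qvel': [0.0017288158494763062, 0.0005995769488610228, 0.001033909116154474, 0.0006374218536671918, -0.0007675502866985058, -0.001213862970826873, -0.0011574316669092088], 'effort': [0.0001634674390516011, -56.658536195755005, -5.816204398870468, -27.910884618759155, -0.06866383133456111, 0.030721781076863408, 0.0001991790395550197], 'tcp_pos': [0.22795842684217282, -0.6079767384372933, 0.23370196871653562], 'tcp_rot': [-0.000961121086985553, 0.9839485976190947, 0.17844947080346144, -0.00014092422622247698], 'ft_force': [-0.5005209663852925, 0.21417771310050002, -0.4872059319185616], 'torque': [0.02262952886383838, -0.018156444663918785, -0.014584408911879183], 'grasp_force': 0.0, 'finger_gap': 0.09214890992114287}
scene {'fx': 349.8531598147509, 'fy': 349.8531598147509, 'cx': 254.26712359221517, 'cy': 188.84970006007723, 'eye': array([1.34012938, 0.26953241, 0.65096486]), 'rotation': array([0.51204308, 0.26116769, 0.37642369, 0.72657314])}
top {'fx': 376.39921440829715, 'fy': 376.39921440829715, 'cx': 247.77994339821015, 'cy': 188.2560652006659, 'eye': array([ 0.3902797 , -0.01155936,  1.06753043]), 'rotation': array([-0.69815211, -0.06942857,  0.07157134,  0.70897168])}
wrist {'fx': 307.6288828386517, 'fy': 307.6288828386517, 'cx': 248.89443352567326, 'cy': 194.77390296045286, 'hand_eye': array([[ 1.66833945e-04,  9.51703965e-01,  3.07017159e-01,
         8.26877847e-02],
       [ 9.99999932e-01, -2.59347377e-04,  2.60532648e-04,
         4.29989040e-04],
       [ 3.27574049e-04,  3.07017095e-01, -9.51703944e-01,
        -1.49974941e-01],
       [ 0.00000000e+00,  0.00000000e+00,  0.00000000e+00,
         1.00000000e+00]])}
```

View pics/scene0.png

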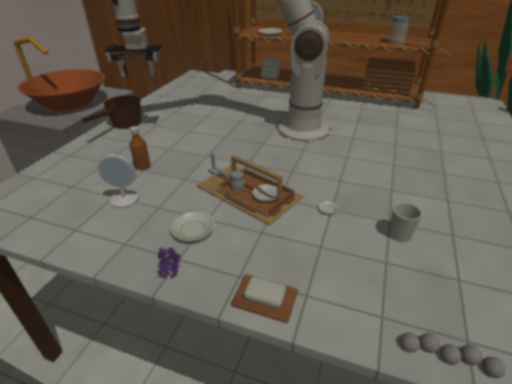

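View pics/top0.png

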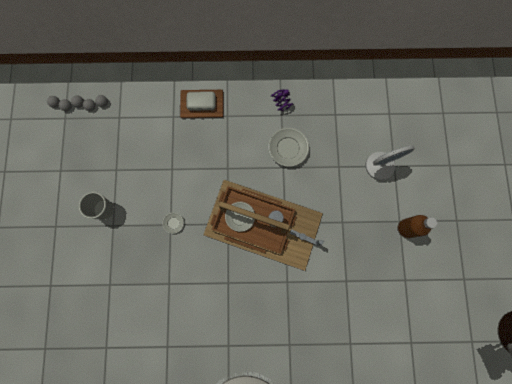

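The top view shows the caddy on its board around (255,222), with the latch end near (310,240). The scene view shows the caddy at (257,190). Look-alikes are the big saucer at (289,148) and the small dish at (173,223) in the top view. The wanted saucer is the one inside the caddy at (240,216). I'll check this in one close crop.

Run:
```python
import cv2,numpy as np
a=cv2.imread("pics/top0.png")[170:280,195:335];b=cv2.imread("pics/scene0.png")[145:220,190:310]
a=cv2.resize(a,(560,440),interpolation=3)
b=cv2.resize(b,(800,500),interpolation=3)
b=cv2.convertScaleAbs(b,alpha=1.4)
a=cv2.convertScaleAbs(a,alpha=1.7)
cv2.imwrite("pics/c1.png",a);cv2.imwrite("pics/c2.png",b)
```

```text
(no output)
```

View pics/c1.png

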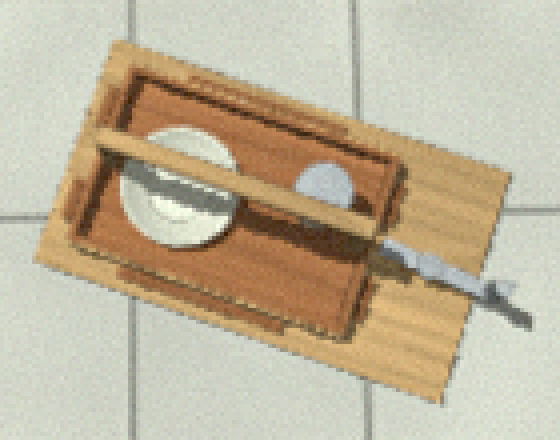

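View pics/c2.png

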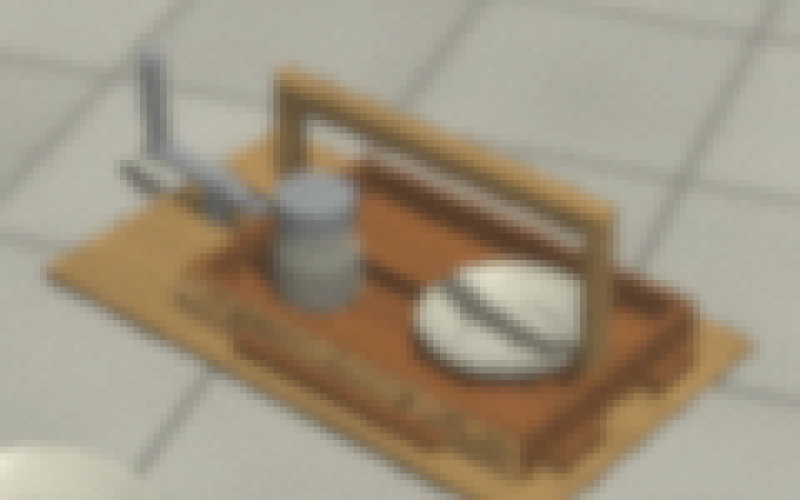

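The crops confirm the target: the bar runs (100,137)-(380,235) in the top crop and (287,75)-(605,205) in the scene crop. The pin top is near (505,290) and (150,57) respectively, and the saucer and jar stand inside the caddy. Next I fit the pose, with heights free as a check.

```bash
cat > h.py <<'E'
import numpy as np, cv2
from workcell import bot
from scipy.optimize import least_squares
from scipy.spatial.transform import Rotation as R
def rot(q): return R.from_quat([q[1],q[2],q[3],q[0]])
def proj(n,P):
    c=bot.camera_info(n); p=rot(c["rotation"]).inv().apply(np.atleast_2d(P)-c["eye"])
    return np.c_[c["cx"]+c["fx"]*p[:,0]/-p[:,2], c["cy"]+c["fy"]*-p[:,1]/-p[:,2]]
def w2(p,L):
    x,y,a=p[:3];c,s=np.cos(a),np.sin(a);L=np.atleast_2d(L)
    return np.c_[x+c*L[:,0]-s*L[:,1],y+s*L[:,0]+c*L[:,1],L[:,2]]
E
python3 - <<'E'
from h import *
T=np.array([[117,40],[511,174],[443,403],[35,262],[100,135],[380,235]])/4+[195,170]
Tp=np.array([505,287])/4+[195,170]
k=20/3
S=np.array([[45,270],[270,135],[752,345],[285,74],[607,205],[150,57]])/k+[190,145]
def model(p):
    x,y,a,th,zb,hl,zp=p
    B=[[.085,.12,.008],[.085,-.18,.008],[-.085,-.18,.008],[-.085,.12,.008]]
    bar=[[0,hl,zb],[0,-hl,zb]]
    pin=[[-.045*np.sin(th),-.142-.045*np.cos(th),zp]]
    return w2(p,B),w2(p,bar),w2(p,pin)
def res(p):
    B,b,q=model(p)
    return np.r_[(proj("top",np.r_[B,b])-T).ravel(),(proj("top",q)-Tp).ravel(),(proj("scene",np.r_[B[1:],b[::-1],q])-S).ravel()]
r=least_squares(res,[.3,-.02,-.3+0,0,.112,.095,.084],loss="soft_l1")
print(r.x); print(np.round(res(r.x).reshape(-1,2),1).tolist())
B,b,q=model(r.x);print(b,b.mean(0),q); print(w2(r.x,[0,-.142,.034]))
E
```

```text
[ 0.51118628 -0.03088658 -0.3463095   0.08417657  0.10821638  0.09410609
  0.07903034]
[[-0.7, -0.6], [0.4, -0.5], [-0.3, 0.3], [-0.7, -0.1], [-0.5, 0.6], [-1.0, -0.6], [0.0, 0.4], [-1.3, -1.5], [0.6, -2.4], [-0.3, -2.1], [-1.3, -0.9], [-0.4, 0.7], [-0.6, 0.0]]
[[ 0.5431286   0.0576326   0.10821638]
 [ 0.47924397 -0.11940576  0.10821638]] [ 0.51118628 -0.03088658  0.10821638] [[ 0.44420834 -0.20535063  0.07903034]]
[[ 0.46298741 -0.16445629  0.034     ]]
```

Emit:
drive_tool --plan '[[[1, -0.88, 0], 0], [[1, -0.88, 0], 0], [[1, -0.88, 0], 0], [[1, -0.88, 0], 0], [[1, -0.88, 0], 0]]' --fingers 0.4

```text
clock: 0.57
tcp_pos: [0.2913, -0.4897, 0.2344]
tcp_rot: [-0.0, 0.984, 0.178, -0.0]
ft_force: [0.8, 1.1, -0.5]
finger_gap: 0.0631
grasp_force: 0.0
```

Emit:
drive_tool --plan '[[[1, -0.88, 0], 0], [[1, -0.88, 0], 0], [[1, -0.88, 0], 0], [[1, -0.88, 0], 0], [[1, -0.88, 0], 0]]'

```text
clock: 0.98
tcp_pos: [0.354, -0.3722, 0.2346]
tcp_rot: [-0.0, 0.984, 0.178, -0.0]
ft_force: [0.6, 0.3, -1.2]
finger_gap: 0.055
grasp_force: 0.0
```

Emit:
drive_tool --plan '[[[1, -0.88, 0], 0], [[1, -0.88, 0], 0], [[1, -0.88, 0], 0], [[0, 0, 0], -1], [[0, 0, 0], -1]]'

```text
clock: 1.4
tcp_pos: [0.3924, -0.3009, 0.2348]
tcp_rot: [-0.0, 0.966, 0.26, 0.0]
ft_force: [-0.9, -1.3, 0.5]
finger_gap: 0.0556
grasp_force: 0.0
```

Emit:
drive_tool --plan '[[[0, 0, 0], -1], [[0, 0, 0], -1], [[0, 0, 0], -1], [[0, 0, 0], -1], [[0, 0, 0], -1]]'

```text
clock: 1.82
tcp_pos: [0.3912, -0.3029, 0.2345]
tcp_rot: [-0.0, 0.895, 0.445, -0.0]
ft_force: [-0.4, 0.1, 1.1]
finger_gap: 0.055
grasp_force: 0.0
```

Emit:
drive_tool --plan '[[[0, 0, 0], -1], [[0, 0, 0], -1], [[0, 0, 0], -0.8], [[0, 0, 0], 0], [[0, 0, 0], 0]]'

```text
clock: 2.23
tcp_pos: [0.3912, -0.303, 0.2346]
tcp_rot: [-0.0, 0.842, 0.54, 0.0]
ft_force: [-0.0, 0.1, -0.6]
finger_gap: 0.0552
grasp_force: 0.0
```

```bash
cat >> h.py <<'E'
def projw(s,P):
    c=bot.camera_info("wrist");H=c["hand_eye"]
    t=rot(s["tcp_rot"]).inv().apply(np.atleast_2d(P)-s["tcp_pos"])
    p=(t-H[:3,3])@H[:3,:3]
    return np.c_[c["cx"]+c["fx"]*p[:,0]/-p[:,2], c["cy"]-c["fy"]*p[:,1]/-p[:,2]]
E
python3 - <<'E'
from h import *
import json
s=bot.state();im=bot.read_camera("wrist")
json.dump({k:np.array(s[k]).tolist() for k in("tcp_pos","tcp_rot")},open("w1.json","w"))
p=[.5112,-.0309,-.3463]
Q=w2(p,[[-.0038,-.187,.084],[-.0038,-.187,.033],[0,-.142,.034],[0,.094,.112],[0,-.094,.112],[0,0,.112]]);q=projw(s,Q);print(q)
cv2.imwrite("pics/w1raw.png",im)
for u in q: cv2.drawMarker(im,tuple(int(round(v)) for v in u),(0,0,255),0,6,1)
cv2.imwrite("pics/w1.png",cv2.resize(im,(800,600)))
E
```

```text
[[ 257.70626867   62.99258435]
 [ 256.44351137   67.87135244]
 [ 256.82932132   19.65561316]
 [ 226.96007355 -508.56281082]
 [ 254.34479069  -80.29527209]
 [ 242.68115911 -262.70193206]]
```

View pics/w1.png

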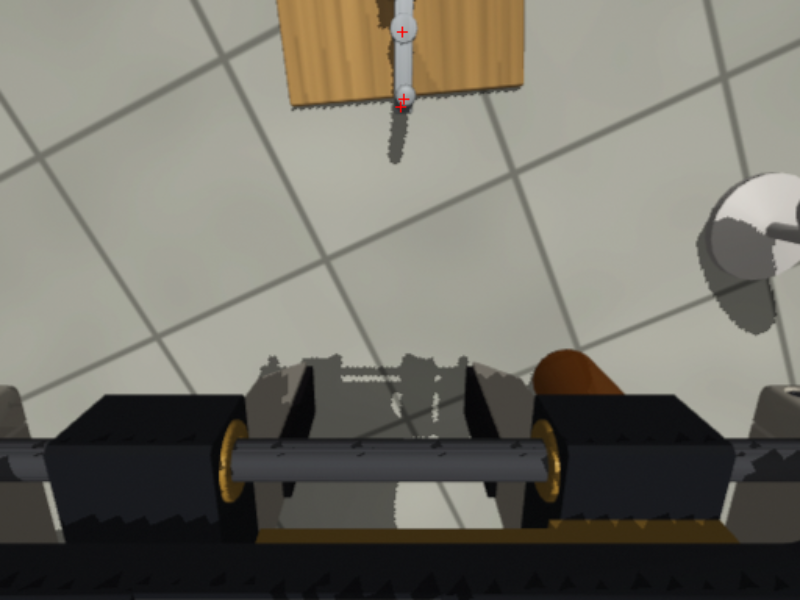

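The pin top is at about (404,93) and the pivot disc at (403,28) in the 800x600 view. Both are within 3 mm of the prediction, and the fingers are clear. I'll move above the pin.

Emit:
drive_tool --plan '[[[1, 0.06, 0], 0], [[1, 0.06, 0], 0], [[1, 0.06, 0], 0], [[1, 0.06, 0], 0], [[1, 0.06, 0], 0]]'

```text
clock: 2.7
tcp_pos: [0.4386, -0.2137, 0.2348]
tcp_rot: [0.0, 0.842, 0.54, -0.0]
ft_force: [-0.1, 0.4, 0.2]
finger_gap: 0.0551
grasp_force: 0.0
```

Emit:
drive_tool --plan '[[[0.7, 0.04, 0], 0], [[0, 0, 0], 0], [[0, 0, 0], 0]]'

```text
clock: 2.95
tcp_pos: [0.445, -0.2017, 0.2348]
tcp_rot: [0.0, 0.841, 0.541, -0.0]
ft_force: [0.4, -1.1, -0.8]
finger_gap: 0.055
grasp_force: 0.0
```

Run:
```python
from h import *
import json
s=bot.state();im=bot.read_camera("wrist");print(s["tcp_pos"],s["tcp_rot"])
json.dump({k:np.array(s[k]).tolist() for k in("tcp_pos","tcp_rot")},open("w2.json","w"))
p=[.5112,-.0309,-.3463]
Q=w2(p,[[-.0038,-.187,.084],[-.0038,-.187,.033],[0,-.142,.034],[0,.094,.112],[0,-.094,.112],[0,0,.112]]);q=projw(s,Q);print(q)
for u in q: cv2.drawMarker(im,tuple(int(round(v)) for v in u),(0,0,255),0,6,1)
cv2.imwrite("pics/w2.png",cv2.resize(im,(800,600)))
```

```text
[ 0.44503107 -0.20174981  0.23476681] [ 1.03239526e-04  8.40874100e-01  5.41230753e-01 -9.35935401e-05]
[[ 250.03289029  184.91111854]
 [ 249.90963738  172.91055441]
 [ 250.10145532  134.08432352]
 [ 221.71008643 -217.81396065]
 [ 245.84235567   87.32696869]
 [ 235.29216562  -46.07510661]]
```

View pics/w2.png

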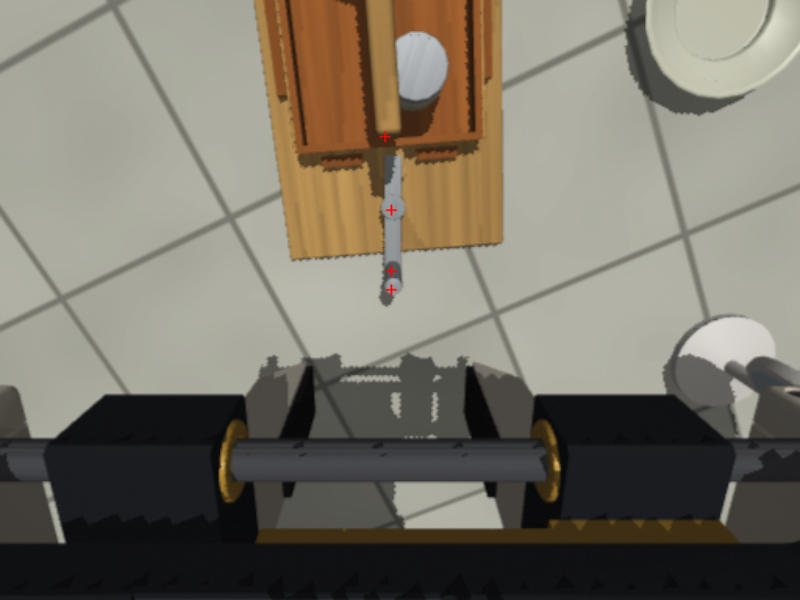

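The pin top is at (394,285), the bar's end at (387,130) and the jar at (420,67), all within about 2 mm of the model. I'll descend around the pin.

Emit:
drive_tool --plan '[[[0, 0.05, 1], 0], [[-0.05, 0.05, 1], 0], [[-0.05, 0, 1], 0], [[0, 0, 1], 0], [[0, 0, 1], 0]]'

```text
clock: 3.42
tcp_pos: [0.4449, -0.2067, 0.1336]
tcp_rot: [0.0, 0.842, 0.539, -0.0]
ft_force: [-0.3, -0.1, 0.3]
finger_gap: 0.0551
grasp_force: 0.0
```

Emit:
drive_tool --plan '[[[0, 0, 1], 0], [[0, 0, 1], 0], [[0, 0, 1], 0], [[0, 0, 0.3], 0], [[0, 0, 0], 0]]'

```text
clock: 3.83
tcp_pos: [0.444, -0.2054, 0.0672]
tcp_rot: [-0.002, 0.842, 0.54, -0.001]
ft_force: [-0.2, -0.2, 0.5]
finger_gap: 0.0551
grasp_force: 0.0
```

Emit:
drive_tool --plan '[[[0, 0, 0], 0], [[0, 0, 0], 0], [[0, 0, 0], 0], [[0, 0, 0], 0], [[0, 0, 0], 0]]' --fingers 1 --force 15

```text
clock: 4.25
tcp_pos: [0.4464, -0.2052, 0.0695]
tcp_rot: [0.001, 0.841, 0.541, 0.0]
ft_force: [-0.7, -0.1, 0.6]
finger_gap: 0.0265
grasp_force: 0.0
```

Emit:
drive_tool --plan '[[[0, 0, 0], 0], [[0, 0, 0], 0], [[0, 0, 0], 0], [[0, 0, 0], 0], [[0, 0, 0], 0]]'

```text
clock: 4.67
tcp_pos: [0.4461, -0.205, 0.0689]
tcp_rot: [0.0, 0.841, 0.541, 0.0]
ft_force: [-0.4, -0.4, 2.5]
finger_gap: 0.0117
grasp_force: 15.0
```

The pin is gripped: the gap is 11.7 mm, which matches the pin. Now I turn it along the arc, with the pivot at tool +x.

Emit:
drive_tool --plan '[[[0.01, -0.18, 0], 1], [[0.01, -0.18, 0], 1], [[0.01, -0.18, 0], 1], [[0.01, -0.18, 0], 1], [[0.01, -0.18, 0], 1]]'

```text
clock: 5.08
tcp_pos: [0.4316, -0.1945, 0.069]
tcp_rot: [0.0, 0.933, 0.361, 0.0]
ft_force: [-0.7, -0.9, 2.3]
finger_gap: 0.0116
grasp_force: 15.0
```

Emit:
drive_tool --plan '[[[0.01, -0.18, 0], 1], [[0.01, -0.18, 0], 1], [[0.01, -0.18, 0], 1], [[0.01, -0.18, 0], 1], [[0.01, -0.18, 0], 1]]'

```text
clock: 5.5
tcp_pos: [0.4219, -0.1789, 0.0689]
tcp_rot: [0.0, 0.986, 0.169, -0.0]
ft_force: [-1.8, -1.0, 5.3]
finger_gap: 0.0113
grasp_force: 15.0
```

Emit:
drive_tool --plan '[[[0.01, -0.18, 0], 1], [[0.01, -0.18, 0], 1], [[0.01, -0.18, 0], 1], [[0.01, -0.18, 0], 1], [[0.01, -0.18, 0], 1]]'

```text
clock: 5.92
tcp_pos: [0.4191, -0.1607, 0.0689]
tcp_rot: [0.0, 1.0, -0.031, -0.001]
ft_force: [-3.0, 0.1, 5.9]
finger_gap: 0.0116
grasp_force: 15.0
```

Emit:
drive_tool --plan '[[[0.01, -0.18, 0], 1], [[0.01, -0.18, 0], 1], [[0, 0, 0], 0]]'

```text
clock: 6.17
tcp_pos: [0.4201, -0.1526, 0.0688]
tcp_rot: [-0.0, 0.994, -0.11, -0.001]
ft_force: [-4.0, 3.0, 8.7]
finger_gap: 0.0113
grasp_force: 15.0
```

Emit:
drive_tool --plan '[[[0, -0.18, 0], 0.7], [[0, -0.15, 0], 0.2], [[0, -0.1, 0], 0], [[0, 0, 0], 0]]'

```text
clock: 6.5
tcp_pos: [0.4208, -0.1513, 0.0689]
tcp_rot: [0.003, 0.989, -0.146, -0.002]
ft_force: [-6.6, -16.3, 5.6]
finger_gap: 0.0115
grasp_force: 15.0
```

The stop is reached, with a reaction of about -16 N. I release and lift clear.

Emit:
drive_tool --plan '[[[0, 0.25, 0], 0], [[0, 0, 0], 0], [[0, 0, 0], 0], [[0, 0, 0], 0], [[0, 0, 0], 0]]' --fingers 0.4

```text
clock: 6.92
tcp_pos: [0.4223, -0.1493, 0.0686]
tcp_rot: [-0.0, 0.99, -0.143, -0.0]
ft_force: [-0.7, 0.1, 0.2]
finger_gap: 0.0404
grasp_force: 0.0
```

Emit:
drive_tool --plan '[[[0, 0, 0], 0], [[0, 0, 0], 0], [[0, 0, 0], 0]]'

```text
clock: 7.17
tcp_pos: [0.4221, -0.1498, 0.0687]
tcp_rot: [-0.0, 0.99, -0.144, -0.0]
ft_force: [0.7, -0.2, 1.4]
finger_gap: 0.0545
grasp_force: 0.0
```

Emit:
drive_tool --plan '[[[0, 0, -0.5], 0], [[0, 0, -1], 0], [[0, 0, -1], 0], [[0, 0, -1], 0], [[0, 0, -1], 0]]'

```text
clock: 7.58
tcp_pos: [0.422, -0.1499, 0.1603]
tcp_rot: [-0.0, 0.99, -0.144, 0.0]
ft_force: [0.5, 0.2, -0.3]
finger_gap: 0.0551
grasp_force: 0.0
```

Emit:
drive_tool --plan '[[[0, 0, -1], -1], [[0, 0, -1], -1], [[0, 0, -1], -1], [[0, 0, 0], -1], [[0, 0, 0], -1]]'

```text
clock: 8.0
tcp_pos: [0.4231, -0.1504, 0.2211]
tcp_rot: [0.001, 0.998, 0.057, 0.002]
ft_force: [-0.4, 0.3, -0.3]
finger_gap: 0.0552
grasp_force: 0.0
```

Emit:
drive_tool --plan '[[[0, 0, 0], -1], [[0, 0, 0], -1], [[0, 0, 0], -1], [[0, 0, 0], -1], [[0, 0, 0], -1]]'

```text
clock: 8.42
tcp_pos: [0.422, -0.15, 0.2194]
tcp_rot: [0.0, 0.967, 0.255, 0.0]
ft_force: [0.6, 0.2, -1.0]
finger_gap: 0.0547
grasp_force: 0.0
```

Emit:
drive_tool --plan '[[[0, 0, 0], -1], [[0, 0, 0], -1], [[0, 0, 0], -1], [[0, 0, 0], -1], [[0, 0, 0], -1]]'

```text
clock: 8.83
tcp_pos: [0.422, -0.15, 0.2194]
tcp_rot: [0.0, 0.897, 0.442, 0.0]
ft_force: [0.7, -0.2, -0.2]
finger_gap: 0.0551
grasp_force: 0.0
```

Emit:
drive_tool --plan '[[[0, 0, 0], -1], [[0, 0, 0], -1], [[0, 0, 0], -1], [[0, 0, 0], -1], [[0, 0, 0], 0]]'

```text
clock: 9.25
tcp_pos: [0.422, -0.15, 0.2194]
tcp_rot: [0.0, 0.816, 0.579, 0.0]
ft_force: [0.0, -0.2, -0.9]
finger_gap: 0.0551
grasp_force: 0.0
```

Run:
```python
from h import *
s=bot.state();im=bot.read_camera("wrist")
p=[.5135,-.0293,-.3463]
Q=w2(p,[[-.0447,-.1474,.084],[0,-.142,.034],[0,.094,.112],[0,-.094,.112],[0,0,.112]]);q=projw(s,Q);print(q)
for u in q: cv2.drawMarker(im,tuple(int(round(v)) for v in u),(0,0,255),0,6,1)
cv2.imwrite("pics/w3.png",cv2.resize(im,(800,600)))
g=w2(p,[0,0,.104])[0]; d=rot(s["tcp_rot"]).inv().apply(g-s["tcp_pos"]);print(g,d/.02)
```

```text
[[ 249.72081249  188.34648354]
 [ 289.66343624  171.25612428]
 [ 323.44508726 -159.27754142]
 [ 304.41221208  136.78373464]
 [ 312.71488833    7.63346692]]
[ 0.5135 -0.0293  0.104 ] [7.21117128 2.32074242 5.76889404]
```

View pics/w3.png

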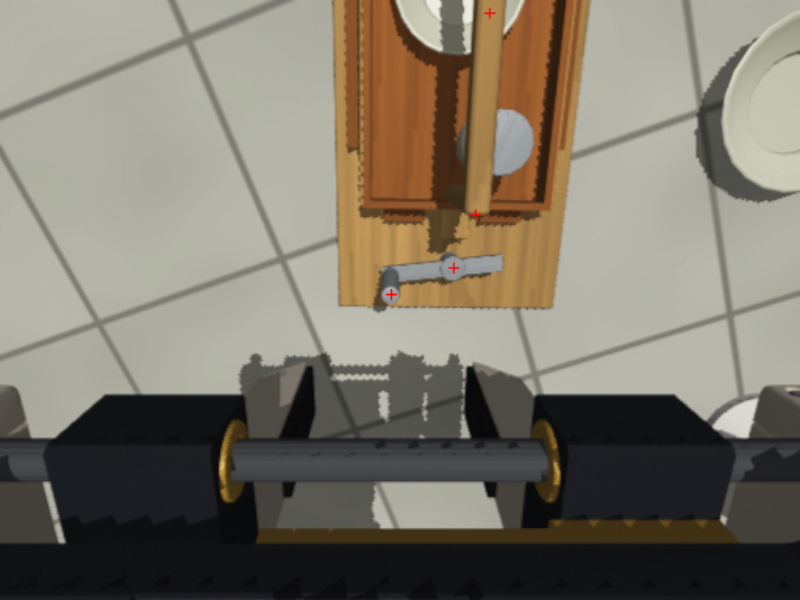

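The latch is open exactly as modelled: pin at (391,294), pivot at (453,267). The bar is on the predicted line, running (489,13)-(478,214). I'll move over the bar.

Emit:
drive_tool --plan '[[[1, 0.32, 0], 0.1], [[1, 0.32, 0], 0], [[1, 0.32, 0], 0], [[1, 0.32, 0], 0], [[1, 0.32, 0], 0]]'

```text
clock: 9.72
tcp_pos: [0.4866, -0.0662, 0.2191]
tcp_rot: [0.0, 0.82, 0.573, 0.0]
ft_force: [0.2, -0.4, 0.0]
finger_gap: 0.055
grasp_force: 0.0
```

Emit:
drive_tool --plan '[[[1, 0.32, 0], 0], [[1, 0.32, 0], 0], [[0.2, 0.08, 0], 0], [[0, 0, 0], 0], [[0, 0, 0], 0]]'

```text
clock: 10.13
tcp_pos: [0.5141, -0.0311, 0.2186]
tcp_rot: [-0.0, 0.819, 0.574, -0.001]
ft_force: [-0.8, -0.9, 0.0]
finger_gap: 0.0553
grasp_force: 0.0
```

Emit:
drive_tool --plan '[[[0, 0, 1], 0], [[0, 0, 1], 0], [[0, 0, 1], 0], [[0, 0, 1], 0], [[0, 0, 1], 0]]'

```text
clock: 10.55
tcp_pos: [0.5137, -0.0327, 0.118]
tcp_rot: [0.0, 0.82, 0.573, -0.001]
ft_force: [0.5, -0.6, 0.9]
finger_gap: 0.055
grasp_force: 0.0
```

Emit:
drive_tool --plan '[[[0, 0, 0.7], 0], [[0, 0, 0.6], 0], [[0, 0, 0], 0], [[0, 0, 0], 0]]'

```text
clock: 10.88
tcp_pos: [0.514, -0.0314, 0.0925]
tcp_rot: [-0.0, 0.819, 0.573, -0.001]
ft_force: [-0.0, 0.4, 1.0]
finger_gap: 0.055
grasp_force: 0.0
```

Run:
```python
from h import *
s=bot.state()
g=w2([.5135,-.0293,-.3463],[0,0,.093])[0]; print(s["tcp_pos"],s["ft_force"],rot(s["tcp_rot"]).inv().apply(g-s["tcp_pos"])/.02)
```

```text
[ 0.51400085 -0.03139468  0.09254087] [-0.01013909  0.36666516  0.99715326] [ 0.08981923 -0.05940344 -0.02295727]
```

Within 2 mm, so I close on the bar.

Emit:
drive_tool --plan '[[[0.09, -0.06, 0], 0], [[0, 0, 0], 0], [[0, 0, 0], 0], [[0, 0, 0], 0], [[0, 0, 0], 0]]' --fingers 1 --force 45

```text
clock: 11.3
tcp_pos: [0.5145, -0.0285, 0.0932]
tcp_rot: [0.0, 0.819, 0.574, 0.0]
ft_force: [-1.0, 0.1, -0.8]
finger_gap: 0.0265
grasp_force: 0.0
```

Emit:
drive_tool --plan '[[[0, 0, 0], 0], [[0, 0, 0], 0], [[0, 0, 0], 0], [[0, 0, 0], 0], [[0, 0, 0], 0]]'

```text
clock: 11.72
tcp_pos: [0.5149, -0.0286, 0.0929]
tcp_rot: [0.0, 0.819, 0.574, 0.0]
ft_force: [3.1, -0.2, -0.7]
finger_gap: 0.0138
grasp_force: 45.0
```

The grip is good: 13.8 mm gap at 45 N. Now a slow lift.

Emit:
drive_tool --plan '[[[0, 0, -0.1], 0], [[0, 0, -0.15], 0], [[0, 0, -0.2], 0], [[0, 0, -0.2], 0], [[0, 0, -0.2], 0]]'

```text
clock: 12.13
tcp_pos: [0.5135, -0.0282, 0.1098]
tcp_rot: [-0.0, 0.819, 0.574, -0.0]
ft_force: [-1.3, -0.6, -7.1]
finger_gap: 0.0135
grasp_force: 45.0
```

Emit:
drive_tool --plan '[[[0, 0, -0.2], 0], [[0, 0, -0.2], 0], [[0, 0, -0.25], 0], [[0, 0, -0.25], 0], [[0, 0, -0.25], 0]]'

```text
clock: 12.55
tcp_pos: [0.5141, -0.0284, 0.1333]
tcp_rot: [0.0, 0.819, 0.574, 0.0]
ft_force: [0.6, -0.6, -6.0]
finger_gap: 0.0135
grasp_force: 45.0
```

Emit:
drive_tool --plan '[[[0, 0, -0.3], 0], [[0, 0, -0.3], 0], [[0, 0, -0.3], 0], [[0, 0, -0.3], 0], [[0, 0, -0.3], 0]]'

```text
clock: 12.97
tcp_pos: [0.5141, -0.0284, 0.1634]
tcp_rot: [0.0, 0.819, 0.574, 0.0]
ft_force: [0.1, -0.1, -6.7]
finger_gap: 0.0134
grasp_force: 45.0
```

Emit:
drive_tool --plan '[[[0, 0, -0.3], 0], [[0, 0, -0.3], 0], [[0, 0, -0.3], 0], [[0, 0, -0.3], 0], [[0, 0, -0.3], 0]]'

```text
clock: 13.38
tcp_pos: [0.5141, -0.0284, 0.1933]
tcp_rot: [-0.0, 0.819, 0.574, -0.0]
ft_force: [0.0, -0.4, -6.7]
finger_gap: 0.014
grasp_force: 45.0
```

Emit:
drive_tool --plan '[[[0, 0, -0.3], 0], [[0, 0, -0.3], 0], [[0, 0, -0.3], 0], [[0, 0, -0.3], 0], [[0, 0, -0.3], 0]]'

```text
clock: 13.8
tcp_pos: [0.5141, -0.0284, 0.2233]
tcp_rot: [-0.0, 0.819, 0.574, -0.0]
ft_force: [0.2, 0.6, -7.1]
finger_gap: 0.0136
grasp_force: 45.0
```

Emit:
drive_tool --plan '[[[0, 0, -0.25], 0], [[0, 0, -0.2], 0], [[0, 0, -0.15], 0], [[0, 0, -0.1], 0], [[0, 0, 0], 0]]'

```text
clock: 14.22
tcp_pos: [0.5143, -0.0284, 0.2371]
tcp_rot: [0.0, 0.819, 0.574, 0.0]
ft_force: [0.2, 0.3, -7.0]
finger_gap: 0.0136
grasp_force: 45.0
```

Emit:
drive_tool --plan '[[[0, 0, 0], 0], [[0, 0, 0], 0], [[0, 0, 0], 0], [[0, 0, 0], 0], [[0, 0, 0], 0]]'

```text
clock: 14.63
tcp_pos: [0.514, -0.0284, 0.2365]
tcp_rot: [-0.0, 0.819, 0.574, -0.0]
ft_force: [-0.1, 0.5, -6.7]
finger_gap: 0.0139
grasp_force: 45.0
```

Emit:
drive_tool --plan '[[[0, 0, 0], 0], [[0, 0, 0], 0], [[0, 0, 0], 0], [[0, 0, 0], 0], [[0, 0, 0], 0]]'

```text
clock: 15.05
tcp_pos: [0.5141, -0.0284, 0.2367]
tcp_rot: [-0.0, 0.819, 0.574, 0.0]
ft_force: [-0.6, -0.5, -7.0]
finger_gap: 0.0136
grasp_force: 45.0
```

Run:
```python
from h import *
s=bot.state(); print(s["tcp_pos"],s["torque"])
a=bot.read_camera("scene");b=bot.read_camera("top")
a=cv2.resize(a[60:230,170:330],(480,510),interpolation=3);b=cv2.resize(b[165:293,195:335],(320,293),interpolation=3)
c=np.zeros((510,800,3),np.uint8);c[:,:480]=a;c[:293,480:]=b
cv2.imwrite("pics/e.png",cv2.convertScaleAbs(c,alpha=1.4))
```

```text
[ 0.51413377 -0.02841442  0.23672062] [-0.03528983 -0.05801457  0.07142899]
```

View pics/e.png

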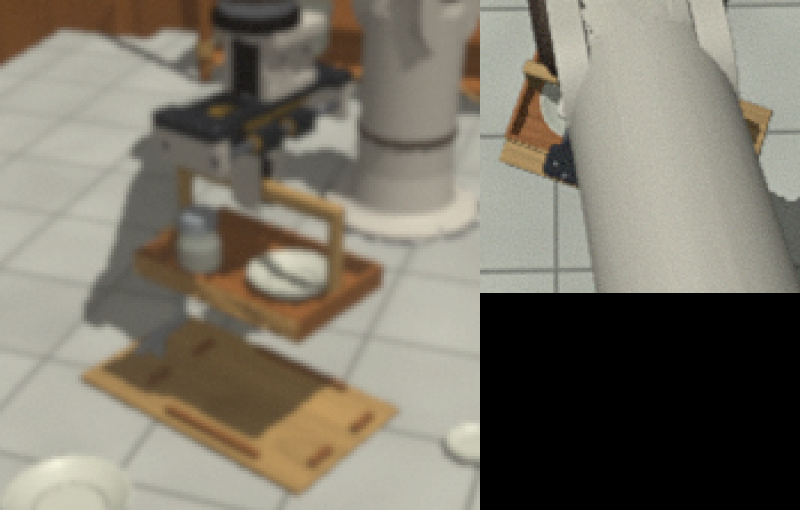

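The scene crop shows the caddy held level about 14.4 cm above its seat. The jar (198,240) and the saucer (290,272) are standing in it, and the board below is free.

```bash
python3 -c "
from workcell import bot
print(bot.hand_in())"
```

```text
the job is handed in; nothing more can be done
None
```

The job is handed in: the latch is turned to its open stop, and the caddy is held level and steady about 14 cm above its base, with the jar and saucer standing in it.

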